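Key and drive gear onto a crankshaft

ROBOT

A 6-joint arm with a two-finger parallel gripper is mounted at the origin on the work surface. World frame = base frame: x ahead of the robot, y to its left, z up, the work surface at z = 0. Lengths are in m, angles in rad, forces in N, time in s.
With the tool pointing down it reaches from about 0.4 to 0.825 m from the base axis. Payload 7 kg.
Tool frame: the origin (TCP) lies at the centre of the arm's flange, where the gripper is bolted on; the fingertips stand 178 mm ahead of it and the grasp point (between the pads) lies 159 mm ahead of it; z points along the fingers, y is the direction in which the jaws open and shut (so a half turn about z gives the same grasp; the last joint's range is limited). The gripper opens to 88 mm and grips with 3 to 60 N. Pads are 19 mm wide; open, the fingers measure 130 mm over their backs; the gripper's body (78 mm by 193 mm) begins 47 mm behind the grasp point.
Start: joints at [1.396, 0.359, 0.012, 0, -1.224, -0.288], TCP at [0.301, 0.604, 0.405] pointing down, gripper open.
Joint ranges: [-3.07, 3.07], [-1.43, 2.12], [-1.02, 1.25], [-3.03, 1.67], [-3.05, -0], [-3.03, 3.03]. Speed limits (rad/s): [2.39, 2.39, 3.01, 3.14, 3.14, 3.14].

INTERFACE

Orientations are given as [roll, pitch, yaw] about the fixed x, y, z axes, in that order (R = Rz(yaw) Ry(pitch) Rx(roll)).
In Python, from station import * gives the robot as it stands.
- The arm moves only by the tool send_rows, never from a script. Its argument "motion" is a list of rows, each an object with "offset": the shift along the tool's x, y, z in cm, a list of three; "turn": the turn about the tool's z in degrees. In form: [{"offset": [x, y, z], "turn": turn}, ...]. A call has 1 to 8 rows; each row is the pose to reach, as a shift and turn from the pose commanded when the call began, along the tool's axes at that moment; what a row does not reach only later rows make up. A row lasts 1/10 s, in which the tool goes at most 50 mm and 8.59 degrees, less where a joint would pass 70% of its speed; a pose out of reach is approached as far as the arm can. A call with a gripper value outside its range is refused whole. "hand" is the opening, from -1 (shut) to 1 (fully open), set as the call begins (left out, the last holds). The fingers move at their own pace and stop on an object; "squeeze" is the grip in N (left out, the last holds). Time passes only in rows, so rows that repeat a pose let the fingers close. It gives the time, the measured TCP pose, the force and the opening at its end, in the units of the state.
- get_state(): the state, without advancing time (a new reading comes with each control period).
- grab_frame(name): name is "scene" or "top"; returns a dict with "frame" (480x640x3 uint8, blue, green, red), "range_z" (480x640 float32, m along the optical axis (not along the pixel's ray), 0 where there is no reading), "vertical_fov" (degrees; the focal length in pixels is half the picture's height over the tangent of half this angle, whatever the lens; pixels are square), "cx", "cy" (the principal point, pixels), "cam_to_world" (4x4, takes a point from camera to world coordinates). Camera axes: x right, y up, looking along -z (the intrinsics and any distortion apply to the point x, -y, -z); pixel columns grow to the right and rows downward; lengths in m; the calibration is good to about 2 mm. A picture is of the moment at which its call begins.
- job_done(): hands the job in, once; it reports no verdict.
The state is a dict: "t": time; "q": joint angles; "qd": joint speeds; "joint_efforts": joint torques, N m; "eef_pos": TCP position; "ee_rot": TCP orientation; "force": force on the tool from outside, world axes, zero at the start; "moment": the same for the moment, N m; "width": finger opening in m.
Only numpy, scipy, OpenCV 4.12 (cv2) and the standard library are available. Lean on these libraries where they do the work, as an engineer would, in place of code of your own. Each camera call takes 0.05 s, during which the arm holds its last target. There are 200 camera calls.

TASK

Take the brass key from the red rack and stand it in the crankshaft's slot, pushed fully down to the bottom of its pocket, and let go of it; then slide the drive gear onto the shaft, boss upward, with its keyway over the key, until it sits flat and fully home on the collar, and let go. Feel your way gently (never forcing the key, the gear or the engine), and leave the dowel pin, the wrench, the spray can and the bearing where they are.

Things in the scene. Friction and masses are not known exactly. Their poses are not given: they have to be found in the camera images.
- case: Fixed aluminium crankcase: block 150 x 140 mm, 62 mm high, finned cylinder stub (60 mm high) out to 176 mm at its +x. Origin: on the vertical crank axis at bench level, z up. The shaft was left turned at random: its key slot points anywhere within 0.9 rad either side of this +x; not measured: see it or feel for it. The shaft is stiff to turn (0.8 N m): light touches do not move it.
- shaft_end (a point): Point on the crankshaft axis at the shaft's flat end, 124 mm above the bench; axes as the case. Shaft 28 mm diameter (last 3 mm: 25.6 mm), 32 mm long above the collar. The key slot, 10 mm wide, runs down one side of it, open outward and at the end, its floor 6.9 mm from the axis.
- collar (a point): Point on the crankshaft axis at the flat top of the collar (60 mm diameter), 92 mm above the bench: the gear's seat; axes as the case. In line with the shaft slot, the collar has a pocket for the key: 10 mm wide, from 6.9 to 21.1 mm from the axis, 18 mm deep (its top 4 mm, a lead-in, 12 mm wide and out to 22.4 mm). Key home: its centre is 14 mm above this point and about 14 mm from the axis.
- key_center (a point): Centre of the brass key: plain bar 13 x 8 mm, 64 mm tall, 50 g, standing upright in an outer pocket of the rack. Own x: its 13 mm direction, to point radially from the shaft axis (either way round); own y: its 8 mm direction; z along its length. Home, it stands 14 mm proud of the shaft end and 10 mm proud of the home gear.
- gear_center (a point): Centre of the steel drive gear (on its axis, half-way up), 36 mm tall, 0.45 to 0.75 kg, flat on the bench: toothed rim 87 mm diameter, 14 mm high, and on it a round boss 58 mm diameter up to the top, to grip. Through bore 30.4 mm, with a keyway 10.5 mm wide, full height, out to 23 mm from the axis at the gear's own +x. z up. Home: 18 mm above the collar's top.
- rack: Fixed red plastic rack 40 x 130 mm, 30 mm high, z up, origin at its underside centre, long along its own y, with three pockets 15 x 10 mm (x by y), 24 mm deep, on its centre line at y = -42, 0 and 42 mm; the key stands in one outer pocket, the dowel pin in the other, the middle one is empty.
- pin: Bystander: steel dowel pin, 8 mm diameter, 40 mm tall, standing in the other outer pocket of the rack; origin at its foot.
- wrench: Bystander: wrench 180 mm long lying on the bench between the robot and the engine; origin at its middle underside.
- spraycan: Bystander: blue spray can 56 mm diameter, 150 mm tall, standing on the bench; origin at its foot.
- bearing: Bystander: steel bearing ring 52 mm diameter, 16 mm high, lying on the bench; origin at its underside centre.

How it is judged:
By the outcome, as a careful person would: the job done as asked, in the order asked, and still so for the second after the job is handed in, with the robot touching nothing.
It also fails if it takes over 72 s, if anything falls off the work surface, if the arm or the gripper's body presses on something with over 40 N, if the wrist force passes 120 N, or if a joint passes its speed limit or range.

## Working session

There is one attempt and no reset: what is moved stays moved. The work goes in short steps, Python scripts to look and compute and a tool call to move; the robot and the scene stay as the last step left them, time stands still between calls to the robot, and variables do not carry over. Pictures are saved under pics/ and viewed, about 8 in all and at most 12, crops included, and the job is handed in when it is done.

Besides the shell and the picture viewer there is one more tool, called after "Request:" as name([rows], argument=value, ...), one row to a line, values as JSON. send_rows: Moves the arm, as the interface text tells. Its arguments: {"type":"object","properties":{"motion":{"type":"array"},"hand":{"type":"number"},"squeeze":{"type":"number"}},"required":["motion"]}

```bash
mkdir -p pics; ls
python3 - <<'E'
from station import *
import cv2,numpy as np
print(get_state())
for n in("scene","top"):
    g=grab_frame(n); cv2.imwrite(f"pics/{n}0.png",g["frame"]); np.savez(f"pics/{n}0.npz",**g)
    print(n,{k:v for k,v in g.items() if k not in("frame","range_z")})
E
```

```text
pics
{'t': 0.0, 'q': array([ 1.39612828e+00,  3.59338154e-01,  1.10363174e-02, -3.80742180e-04,
       -1.22409497e+00, -2.88138765e-01]), 'qd': array([-7.99084785e-05, -1.32832305e-03, -1.72453627e-03, -1.87417242e-04,
       -7.20568714e-04,  5.48280191e-04]), 'joint_efforts': array([ 2.61191781e-05, -5.82717204e+01,  2.93038023e+01,  6.99697495e+00,
        6.69153917e-03, -1.56133833e-04]), 'eef_pos': array([0.30124289, 0.60381012, 0.40373864]), 'ee_rot': array([ 3.13995643e+00, -1.11686948e-04, -4.62936381e-01]), 'force': array([ 0.2000984 ,  0.72295138, -0.29265018]), 'moment': array([ 0.00567172,  0.02197526, -0.01561122]), 'width': 0.08780515928163127}
scene {'vertical_fov': 49.23330362738584, 'cx': 322.65914281068575, 'cy': 237.27700562932944, 'cam_to_world': array([[ 0.83090636, -0.27970347,  0.48099957,  1.00377736],
       [ 0.55614133,  0.44445977, -0.70225517, -0.65832769],
       [-0.01736175,  0.85101203,  0.52485912,  0.5948062 ],
       [ 0.        ,  0.        ,  0.        ,  1.        ]])}
top {'vertical_fov': 51.42613911481876, 'cx': 314.34304864299895, 'cy': 238.1149496573922, 'cam_to_world': array([[ 0.02379096,  0.98135707, -0.1907152 ,  0.39938038],
       [-0.99907414,  0.03017907,  0.03066093,  0.01497185],
       [ 0.03584492,  0.18980917,  0.98116646,  0.97208488],
       [ 0.        ,  0.        ,  0.        ,  1.        ]])}
```

View pics/scene0.png

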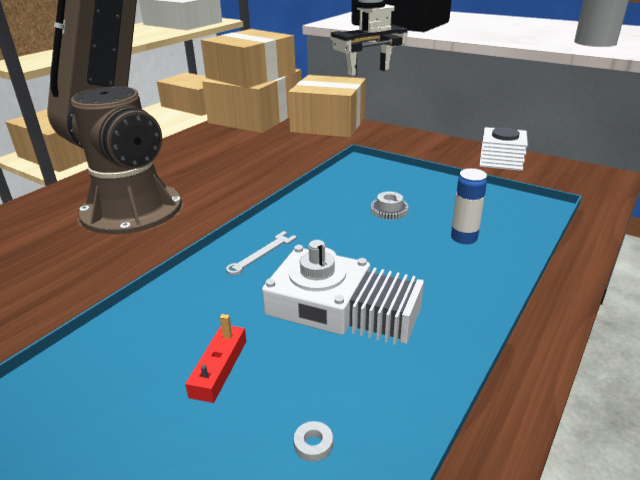

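View pics/top0.png

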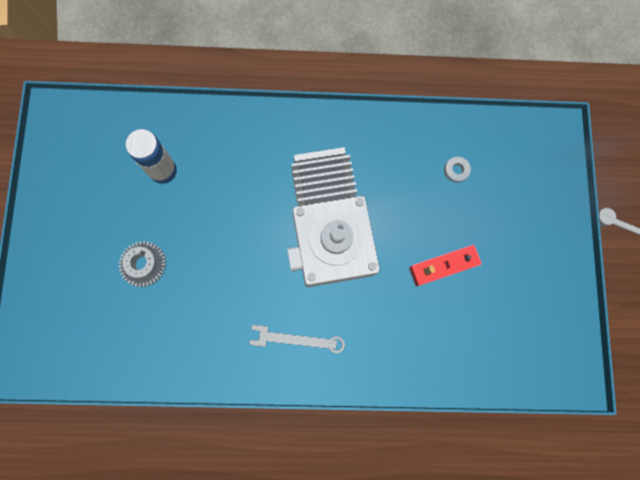

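The scene view shows the engine with the shaft at about (317,255), the key at (226,325) in the rack, and the gear at (390,204). In the top view the shaft is at (338,236), the gear at (142,262), the key at (430,269) and the pin at (467,258). I'll zoom in and localise.

```bash
cat > h.py <<'E'
import numpy as np,cv2
from station import *
def load(p): return dict(np.load(p))
def f(g): return 240/np.tan(np.radians(float(g["vertical_fov"]))/2)
def cloud(g,d=None):
    """world xyz per pixel"""
    v,u=np.mgrid[0:480,0:640]; d=g["range_z"]; F=f(g)
    p=np.stack([(u-g["cx"])/F*d,-(v-g["cy"])/F*d,-d],-1); T=g["cam_to_world"]
    w=p@T[:3,:3].T+T[:3,3]; w[d<=0]=np.nan; return w
def onplane(g,uv,z):
    uv=np.atleast_2d(np.asarray(uv,float)); F=f(g); T=g["cam_to_world"]
    r=np.c_[(uv[:,0]-g["cx"])/F,-(uv[:,1]-g["cy"])/F,-np.ones(len(uv))]@T[:3,:3].T
    return T[:3,3]+r*((z-T[2,3])/r[:,2])[:,None]
def proj(g,P):
    T=g["cam_to_world"]; p=(np.atleast_2d(P)-T[:3,3])@T[:3,:3]; F=f(g)
    return np.c_[g["cx"]-F*p[:,0]/p[:,2],g["cy"]+F*p[:,1]/p[:,2]]
def crop(g,u,v,r,out=266): return cv2.resize(g["frame"][v-r:v+r,u-r:u+r],(out,out),interpolation=cv2.INTER_CUBIC)
E
python3 - <<'E'
from h import *
s,t=load("pics/scene0.npz"),load("pics/top0.npz")
a=np.hstack([crop(t,338,236,25),crop(t,142,262,30),crop(t,446,265,40)])
b=np.hstack([crop(s,318,260,30),crop(s,390,204,25),crop(s,218,355,45)])
cv2.imwrite("pics/m1.png",np.vstack([a,b]))
for n,g in(("s",s),("t",t)):
    w=cloud(g); fr=g["frame"].astype(int)
    red=(fr[...,2]>150)&(fr[...,1]<60)&(fr[...,0]<60)
    p=w[red]; p=p[abs(p[:,2]-.03)<.006]
    c=cv2.minAreaRect((p[:,:2]*1000).astype(np.float32)); print(n,"rack",c,np.median(p[:,2]))
    def reg(lo,hi,box):
        m=(w[...,2]>lo)&(w[...,2]<hi)&(w[...,0]>box[0])&(w[...,0]<box[1])&(w[...,1]>box[2])&(w[...,1]<box[3])
        q=w[m]; return q
    for nm,lo,hi,bx in(("shaft",.117,.132,(.2,.8,-.2,.2)),("collar",.086,.098,(.2,.8,-.2,.2)),("block",.055,.068,(.2,.8,-.2,.2)),("gearboss",.031,.042,(.2,.8,.25,.45)),("rim",.008,.02,(.2,.8,.25,.45)),("keytop",.055,.08,(.2,.8,-.4,-.15)),("table",-.03,.008,(.2,.8,-.4,.4)),("can",.14,.16,(.2,.9,.2,.6))):
        q=reg(lo,hi,bx)
        if len(q)>3:
            r=cv2.minAreaRect((q[:,:2]*1000).astype(np.float32)); print(n,nm,len(q),np.round(r[0],1),np.round(r[1],1),round(r[2],1),"mean",np.round(q.mean(0)*1000,1))
E
```

```text
s rack ((545.5464477539062, -269.16595458984375), (38.86872100830078, 130.24598693847656), 14.12283992767334) 0.029088832698818567
s shaft 168 [575.4 -54.5] [27.  26.4] 69.5 mean [577.  -55.9 123.2]
s collar 480 [578.1 -55.2] [58.3 56.3] 35.2 mean [581.7 -60.7  92.4]
s block 4812 [623.6 -33.5] [250.6 164.9] 11.5 mean [644.2 -53.5  61.1]
s gearboss 390 [618.7 293.6] [ 64.  248.1] 77.4 mean [591.1 298.6  36.5]
s rim 664 [504.7 353.3] [477.7 198. ] 1.0 mean [496.5 305.9  14.3]
s keytop 109 [ 523.7 -230.5] [13.5 11. ] 22.5 mean [ 525.2 -231.9   64.9]
s table 70595 [500.  -0.] [799.9 600. ] 90.0 mean [ 539.2 -121.2    1.8]
s can 375 [717.3 290.3] [53.4 49.7] 44.9 mean [718.6 285.1 149. ]
t rack ((545.9905395507812, -272.458984375), (0.0, 0.0), 0.0) 0.026418307277104036
t shaft 178 [574.8 -52.8] [27.6 25.7] 59.0 mean [573.9 -52.3 123.3]
t collar 604 [575.5 -52.8] [58.2 58.3] 22.2 mean [573.5 -52.4  91.9]
t block 6110 [623.1 -32.4] [251.8 161.7] 11.6 mean [622.9 -41.4  60.5]
t gearboss 619 [613.3 304.9] [ 58.5 233.9] 83.5 mean [543.  310.9  35.6]
t rim 963 [494.7 357.2] [462.3 198.4] 1.7 mean [497.4 312.4  13.9]
t keytop 47 [ 523.6 -230.8] [12.6  9.3] 19.9 mean [ 523.  -229.7   66.8]
t table 110216 [500.  -0.] [800. 600.] 90.0 mean [467.2   5.3   0.5]
t can 745 [715.7 292. ] [51.5 51.4] 67.4 mean [714.5 291.2 149. ]
```

View pics/m1.png

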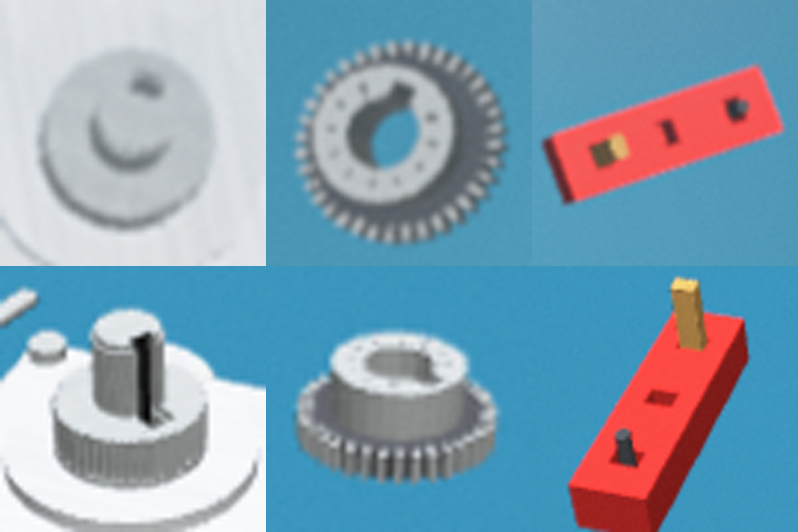

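The crops show the slot and pocket clearly: the slot is at crop (148,84) in the top view, pointing roughly to +x. The gear's keyway points about up-right in the top view, and the key leans slightly in its pocket. Next I'll get the angles from depth.

Run:
```python
from h import *
s,t=load("pics/scene0.npz"),load("pics/top0.npz")
for n,g in(("s",s),("t",t)):
    w=cloud(g); hsv=cv2.cvtColor(g["frame"],cv2.COLOR_BGR2HSV); x,y,z=w[...,0]*1e3,w[...,1]*1e3,w[...,2]*1e3
    mar=lambda m:[np.round(k,1) for k in cv2.minAreaRect(np.c_[x[m],y[m]].astype(np.float32))]
    red=((hsv[...,0]<8)|(hsv[...,0]>172))&(hsv[...,1]>140)
    m=red&(abs(z-30)<3)&(y<-150)&(y>-400)&(x>450)&(x<650); print(n,"rack",m.sum(),mar(m))
    k=(z>35)&(z<75)&(abs(x-530)<25)&(abs(y+230)<25)
    for lo,hi in((35,50),(50,62),(62,75)):
        kk=k&(z>lo)&(z<hi); print(n,"key",lo,kk.sum(),mar(kk) if kk.sum()>3 else 0,np.round([x[kk].mean(),y[kk].mean()],1))
    kk=(z>20)&(z<50)&(np.hypot(x-556,y+310)<8)&(z>33); print(n,"pin",kk.sum(),x[kk].mean(),y[kk].mean())
    b=(z>30)&(z<42)&(y>300)&(y<420)&(x>450)&(x<600); print(n,"boss",mar(b))
    (cx,cy),_=cv2.minEnclosingCircle(np.c_[x[b],y[b]].astype(np.float32)); 
    r=(z>10)&(z<42)&(np.hypot(x-cx,y-cy)<55); print(n,"bossC",cx,cy,"all",cv2.minEnclosingCircle(np.c_[x[r],y[r]].astype(np.float32)))
    kw=onplane(g,np.argwhere(np.ones((480,640)))[:,::-1],.036).reshape(480,640,3)*1e3 # plane at boss top
    rr=np.hypot(kw[...,0]-cx,kw[...,1]-cy); q=(rr>16.5)&(rr<22)&(z<31); 
    a=np.degrees(np.arctan2(kw[...,1]-cy,kw[...,0]-cx))[q]; print(n,"keyway ang",np.round(np.sort(a)))
    C=(575,-53.5); P=onplane(g,np.argwhere(np.ones((480,640)))[:,::-1],.092).reshape(480,640,3)*1e3
    rr=np.hypot(P[...,0]-C[0],P[...,1]-C[1]); q=(rr>15)&(rr<23)&(z<89); print(n,"pocket",np.round(np.sort(np.degrees(np.arctan2(P[...,1]-C[1],P[...,0]-C[0]))[q])))
    P=onplane(g,np.argwhere(np.ones((480,640)))[:,::-1],.124).reshape(480,640,3)*1e3
    rr=np.hypot(P[...,0]-C[0],P[...,1]-C[1]); q=(rr>7)&(rr<11.5)&(z<119); print(n,"slot",np.round(np.sort(np.degrees(np.arctan2(P[...,1]-C[1],P[...,0]-C[0]))[q])))
```

```text
s rack 1486 [array([ 538.1, -269.9]), array([ 42. , 132.4]), np.float64(20.5)]
s key 35 71 [array([ 525.7, -231.9]), array([14.8,  8.7]), np.float64(50.2)] [ 525.9 -232.4]
s key 50 58 [array([ 524.1, -230.7]), array([13.6, 10.2]), np.float64(23.3)] [ 526.  -232.3]
s key 62 73 [array([ 523.6, -230.5]), array([14. , 10.2]), np.float64(18.5)] [ 524.9 -231.4]
s pin 55 553.7349762548481 -310.30993395302465
s boss [array([526.8, 323.3]), array([46.2, 59. ]), np.float64(89.8)]
s bossC 526.61572265625 317.2789306640625 all ((526.7627563476562, 314.8099365234375), 44.658451080322266)
s keyway ang [-35. -29.]
s pocket [-32. -31. -26. -26. -22. -18. -16. -14. -11. -11.  -4.]
s slot []
t rack 1063 [array([ 538.2, -269.7]), array([ 38.7, 130.6]), np.float64(20.2)]
t key 35 16 [array([ 522.2, -227.5]), array([12.5,  1.8]), np.float64(22.1)] [ 522.5 -227.4]
t key 50 12 [array([ 522.4, -227.3]), array([11.9,  1.3]), np.float64(15.4)] [ 522.7 -227.2]
t key 62 38 [array([ 523.5, -230.9]), array([12.9,  9. ]), np.float64(25.0)] [ 523.1 -230.2]
t pin 25 552.1471164761681 -308.4162622232491
t boss [array([525.9, 322.1]), array([57.3, 43.8]), np.float64(0.5)]
t bossC 525.5064086914062 315.28900146484375 all ((525.5938110351562, 315.38726806640625), 44.20534133911133)
t keyway ang [-72. -71. -68. -37. -34. -33. -30. -28. -27. -25. -22. -22. -20. -17.
 -16. -14. -12. -11.  25.  27.  30.  85.  86. 117.]
t pocket [-150. -128.  -86.  -72.  -45.  -32.  -32.  -31.  -29.  -27.  -26.  -24.
  -24.  -21.  -19.  -18.  -18.  -16.  -15.  -13.  -12.  -10.   -9.   -5.
   -4.   -3.   41.  104.]
t slot [-40. -34. -31. -26. -21. -15. -13.  -4.  -3.   6.]
```

Fit so far (mm, deg):

| Object | Position | Yaw | Notes |
|---|---|---|---|
| Rack | (538, -270) | 20.3° | |
| Key | (523.5, -230.5) | 20.3° | consistent with the rack pose |
| Shaft | (575, -53.5) | slot at about -19° | |
| Gear | (526, 315) | keyway at about -24° | |

I'll move above the key now.

Request:
send_rows([
  {"offset":[2.4,2.7,0],"turn":0},
  {"offset":[4.8,5.4,0],"turn":0},
  {"offset":[7.2,8.1,0],"turn":0},
  {"offset":[9.5,10.8,0],"turn":0},
  {"offset":[11.9,13.5,0],"turn":0},
  {"offset":[14.3,16.2,0],"turn":0},
  {"offset":[16.7,18.9,0],"turn":0},
  {"offset":[19.05,21.6,0],"turn":0},
], hand=-0.2, squeeze=20)

```text
t: 0.9
eef_pos: [0.3754, 0.324, 0.4044]
ee_rot: [3.141, 0.0, -0.463]
force: [0.8, 0.5, 0.4]
width: 0.0358
```

Request:
send_rows([
  {"offset":[2.4,2.7,0],"turn":0},
  {"offset":[4.8,5.4,0],"turn":0},
  {"offset":[7.2,8.1,0],"turn":0},
  {"offset":[9.5,10.8,0],"turn":0},
  {"offset":[11.9,13.5,0],"turn":0},
  {"offset":[14.3,16.2,0],"turn":0},
  {"offset":[16.7,18.9,0],"turn":0},
  {"offset":[19.05,21.6,0],"turn":0},
])

```text
t: 1.7
eef_pos: [0.4493, 0.0458, 0.4046]
ee_rot: [-3.141, 0.0, -0.463]
force: [1.4, 0.7, -0.0]
width: 0.0349
```

Request:
send_rows([
  {"offset":[2.4,2.7,0],"turn":-6},
  {"offset":[4.8,5.4,0],"turn":-12},
  {"offset":[7.2,8.1,0],"turn":-18},
  {"offset":[9.5,10.8,1],"turn":-24},
  {"offset":[11.9,13.5,2],"turn":-30},
  {"offset":[14.3,16.2,4],"turn":-36},
  {"offset":[16.7,18.9,6],"turn":-42},
  {"offset":[19.05,21.6,8],"turn":-46.8},
])

```text
t: 2.5
eef_pos: [0.5235, -0.2325, 0.3237]
ee_rot: [-3.141, 0.0, 0.358]
force: [0.7, -0.3, 1.3]
width: 0.035
```

Request:
send_rows([
  {"offset":[0.07,-0.19,1],"turn":0},
  {"offset":[0.07,-0.19,2.5],"turn":0},
  {"offset":[0.07,-0.19,4],"turn":0},
  {"offset":[0.07,-0.19,5.5],"turn":0},
  {"offset":[0.07,-0.19,7],"turn":0},
  {"offset":[0.07,-0.19,8],"turn":0},
  {"offset":[0.07,-0.19,8.75],"turn":0},
  {"offset":[0.07,-0.19,8.75],"turn":0},
])

```text
t: 3.3
eef_pos: [0.5232, -0.2288, 0.2363]
ee_rot: [-3.141, 0.001, 0.354]
force: [-0.8, 0.7, -0.1]
width: 0.0354
```

Run:
```python
from h import *
g=grab_frame("scene"); np.savez("pics/s1.npz",**g)
cv2.imwrite("pics/s1.png",crop(g,235,300,70,560)); s=get_state(); print(s["eef_pos"],s["ee_rot"],s["force"])
```

```text
[ 0.52346832 -0.22885848  0.23704195] [-3.14141693e+00  5.92550455e-04  3.54142554e-01] [-0.04096635  0.0887663  -0.51355785]
```

View pics/s1.png

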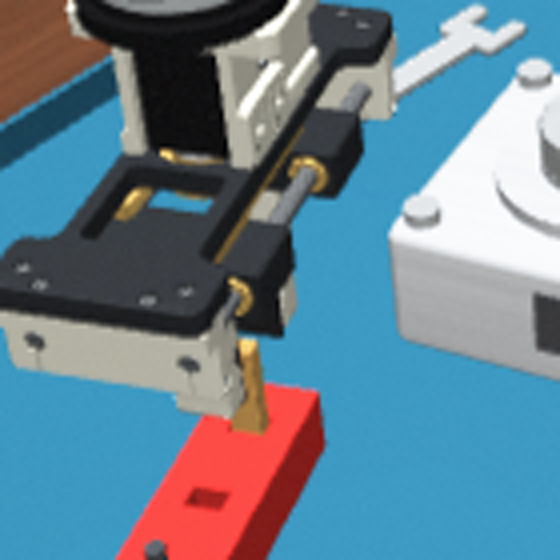

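The crop shows the open fingers either side of the key, whose top is at (247,345), with the near fingertip at about (225,410). I'll check the depth of that fingertip by projection.

Run:
```python
from h import *
g=load("pics/s1.npz"); c=np.array([.5235,-.2289]); a=.354
ex=np.array([np.cos(a),np.sin(a)]);ey=np.array([np.sin(a),-np.cos(a)])
for o in((.0095,.0177),(-.0095,.0177),(.0095,.03)):
  for z in(.03,.059,.07):
    p=proj(g,[*(c+o[0]*ex+o[1]*ey),z])[0]; print(o,z,np.round((p-[165,230])*4))
print("key",[(np.round((proj(g,[.5235,-.2305,z])[0]-[165,230])*4)) for z in(.03,.07)])
w=cloud(g); m=w[230:370,165:305].reshape(-1,3)
for z in (.04,.045,.05,.055,.06,.065,.07,.08,.09):
  q=m[(abs(m[:,2]-z)<.0025)&(np.hypot(m[:,0]-.5235,m[:,1]+.23)<.06)]; print(z,len(q),np.round(q.min(0)*1e3) if len(q) else 0,np.round(q.max(0)*1e3) if len(q) else 0)
```

```text
(0.0095, 0.0177) 0.03 [256. 456.]
(0.0095, 0.0177) 0.059 [247. 399.]
(0.0095, 0.0177) 0.07 [244. 377.]
(-0.0095, 0.0177) 0.03 [210. 449.]
(-0.0095, 0.0177) 0.059 [201. 392.]
(-0.0095, 0.0177) 0.07 [197. 370.]
(0.0095, 0.03) 0.03 [244. 478.]
(0.0095, 0.03) 0.059 [235. 421.]
(0.0095, 0.03) 0.07 [231. 399.]
key [array([248., 424.]), array([236., 346.])]
0.04 20 [ 522. -237.   38.] [ 532. -226.   42.]
0.045 14 [ 525. -234.   43.] [ 532. -226.   47.]
0.05 12 [ 526. -233.   48.] [ 531. -226.   52.]
0.055 11 [ 527. -233.   53.] [ 531. -225.   57.]
0.06 43 [ 507. -261.   58.] [ 540. -203.   62.]
0.065 78 [ 508. -264.   63.] [ 543. -196.   67.]
0.07 81 [ 519. -264.   68.] [ 543. -194.   72.]
0.08 16 [ 521. -251.   78.] [ 542. -197.   82.]
0.09 7 [ 539. -252.   88.] [ 543. -247.   92.]
```

Request:
send_rows([
  {"offset":[-0.05,0.15,0],"turn":0},
  {"offset":[-0.05,0.15,0],"turn":0},
  {"offset":[-0.05,0.15,0],"turn":0},
  {"offset":[-0.05,0.15,0],"turn":0},
  {"offset":[-0.05,0.15,0],"turn":0},
  {"offset":[-0.05,0.15,0],"turn":0},
], hand=-1, squeeze=20)

```text
t: 3.95
eef_pos: [0.5236, -0.2306, 0.2375]
ee_rot: [3.141, -0.0, 0.354]
force: [0.1, 0.4, 2.4]
width: 0.0073
```

Request:
send_rows([
  {"offset":[0,0,-0.5],"turn":0},
  {"offset":[0,0,-1.5],"turn":0},
  {"offset":[0,0,-3],"turn":0},
  {"offset":[0,0,-5],"turn":0},
  {"offset":[0,0,-7.5],"turn":0},
  {"offset":[0,0,-10],"turn":0},
  {"offset":[0,0,-12.2],"turn":0},
  {"offset":[0,0,-13.2],"turn":0},
])

```text
t: 4.75
eef_pos: [0.5238, -0.2307, 0.3722]
ee_rot: [3.14, -0.003, 0.354]
force: [0.4, 0.2, -0.4]
width: 0.0079
```

Request:
send_rows([
  {"offset":[1,-1.2,0],"turn":5},
  {"offset":[3,-3.4,0],"turn":11},
  {"offset":[5,-5.8,0],"turn":17},
  {"offset":[7,-8.1,0],"turn":23},
  {"offset":[9,-10.4,0],"turn":29},
  {"offset":[11,-12.7,0],"turn":35},
  {"offset":[12.04,-13.94,0],"turn":39.3},
  {"offset":[12.04,-13.94,0],"turn":39.3},
])

```text
t: 5.55
eef_pos: [0.5886, -0.0562, 0.3687]
ee_rot: [3.141, 0.001, -0.332]
force: [0.7, -0.5, -1.1]
width: 0.0075
```

Run:
```python
from h import *
s=get_state(); print(s["eef_pos"],s["ee_rot"],s["force"],s["width"])
g=grab_frame("scene"); np.savez("pics/s2.npz",**g); t=grab_frame("top"); np.savez("pics/t2.npz",**t)
cv2.imwrite("pics/m2.png",np.hstack([crop(g,320,235,50,400),crop(t,345,225,40,400)]))
w=cloud(g)
# brass key points
hsv=cv2.cvtColor(g["frame"],cv2.COLOR_BGR2HSV); m=(abs(hsv[...,0].astype(int)-20)<8)&(hsv[...,1]>110)&(w[...,2]>.12)&(w[...,2]<.25)&(np.hypot(w[...,0]-.588,w[...,1]+.058)<.04)
q=w[m]*1e3
for a in range(135,215,10):
    k=q[(q[:,2]>=a)&(q[:,2]<a+10)]
    if len(k): print(a,len(k),k.mean(0).round(1))
```

```text
[ 0.58856607 -0.05624906  0.36867867] [ 3.14148116e+00  6.87077092e-04 -3.31511550e-01] [ 0.72085877 -0.49589254 -1.10459225] 0.007524561866185753
135 19 [590.9 -60.  142.7]
145 35 [590.9 -60.4 150.4]
155 36 [591.2 -60.1 160. ]
165 37 [591.1 -59.8 170.1]
175 42 [590.9 -60.  180. ]
185 27 [593.1 -59.5 189.3]
195 25 [593.9 -56.6 200.1]
```

View pics/m2.png

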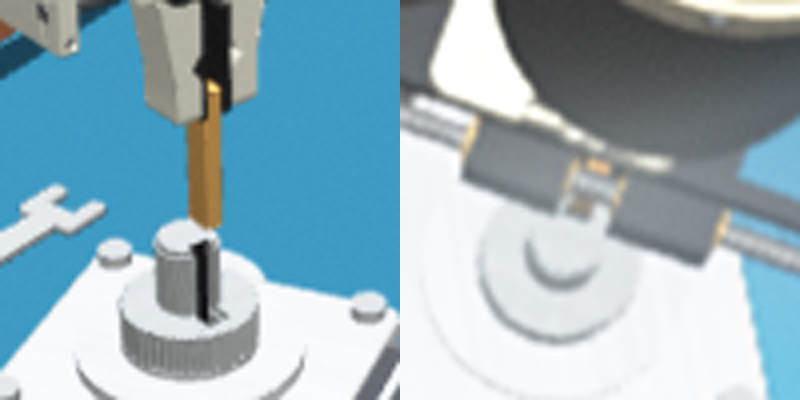

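The left crop shows the key held upright above the shaft, with its foot at (207,225) and the slot at (202,275). I'll overlay the model to check the slot angle and the key's offset.

Run:
```python
from h import *
def ov(g,u,v,r,S,C,ang,keyp=None):
    im=crop(g,u,v,r,S); k=S/(2*r)
    def line(P,col):
        p=(proj(g,np.array(P)/1e3)-[u-r,v-r]+.5)*k; cv2.polylines(im,[np.int32(p*8)],False,col,1,cv2.LINE_AA,3)
    for a,col in ang:
        e=np.array([np.cos(np.radians(a)),np.sin(np.radians(a))]);n=np.array([-e[1],e[0]])
        P=lambda rr,tt,z:[*(C+rr*e+tt*n),z]
        for z,R in((124,12.8),(92,30)):
            th=np.linspace(0,6.3,50); line([[C[0]+R*np.cos(x),C[1]+R*np.sin(x),z] for x in th],(0,200,0))
        line([P(13.1,-5,92),P(13.1,-5,121),P(11.8,-5,124),P(6.9,-5,124),P(6.9,5,124),P(11.8,5,124),P(13.1,5,121),P(13.1,5,92)],col)
        line([P(12.6,-6,92),P(22.4,-6,92),P(22.4,6,92),P(12.6,6,92)],col)
    if keyp is not None:
        c,a=keyp; e=np.array([np.cos(a),np.sin(a)]);n=np.array([-e[1],e[0]])
        for z in(137,190): line([[*(c+6.5*i*e+4*j*n),z] for i,j in((1,1),(1,-1),(-1,-1),(-1,1),(1,1))],(255,0,255))
    return im
s,t,g=load("pics/scene0.npz"),load("pics/top0.npz"),load("pics/s2.npz")
C=np.array([575,-53.5])
a=ov(s,320,258,25,400,C,[(-19,(0,0,255))]); b=ov(g,322,240,25,400,C,[(-19,(0,0,255))],(np.array([588.6,-56.2]),-.3315))
cv2.imwrite("pics/m3.png",np.hstack([a,b]))
```

```text
(no output)
```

View pics/m3.png

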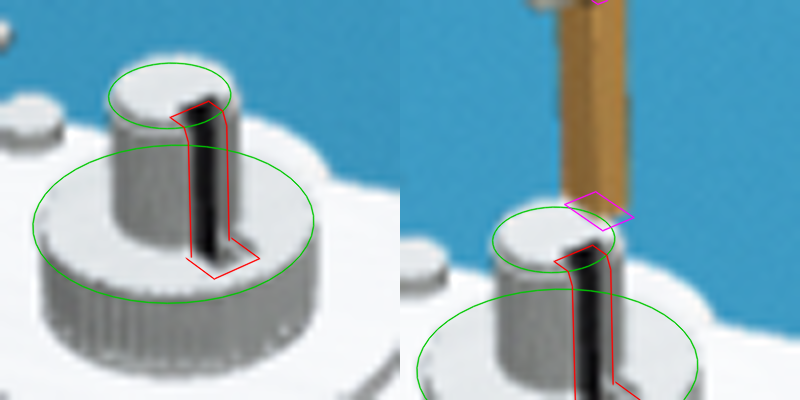

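The overlay fits to within about 1 px, which leaves a small calibration bias. I'll get the key-to-slot offset inside this one camera from depth, so the bias cancels.

Run:
```python
from h import *
from scipy.optimize import least_squares
def cyl(q,R,c0):
    return least_squares(lambda c:np.hypot(q[:,0]-c[0],q[:,1]-c[1])-R,c0,loss="soft_l1",f_scale=.5).x
for nm in("scene0","s2","top0"):
    g=load(f"pics/{nm}.npz"); w=cloud(g).reshape(-1,3)*1e3; w=w[np.isfinite(w[:,0])]
    r=np.hypot(w[:,0]-575,w[:,1]+53.5)
    col=w[(w[:,2]>76)&(w[:,2]<89)&(r>26)&(r<33)]; sh=w[(w[:,2]>96)&(w[:,2]<119)&(r<17)]
    cc=cyl(col,30,[575,-53.5]) if len(col)>10 else [575,-53]
    rs=np.hypot(sh[:,0]-cc[0],sh[:,1]-cc[1]); 
    cs=cyl(sh[rs>12.8],14,cc) if (rs>12.8).sum()>10 else cc
    print(nm,"collar",np.round(cc,1),"shaft",np.round(cs,1),len(col),len(sh))
    rs=np.hypot(sh[:,0]-cs[0],sh[:,1]-cs[1]); inn=sh[rs<12]
    d=inn[:,:2]-cs
    print(" inner pts",len(inn))
    for a in(-16,-18,-20,-22,-24,-26):
        e=np.array([np.cos(np.radians(a)),np.sin(np.radians(a))]);n=np.array([-e[1],e[0]])
        D=sh[:,:2]-cs; E,N=D@e,D@n; fl=(E>5.5)&(E<8.5)&(abs(N)<5.5); wl=(E>8.5)&(E<12.8)&(N>3)&(rs<12.8)
        print("  ",a,"floor n",fl.sum(),np.round([E[fl].mean(),np.std(E[fl]),np.polyfit(N[fl],E[fl],1)[0] if fl.sum()>4 else 0],2),"wall",wl.sum(),np.round([N[wl].mean(),N[wl].std()],2) if wl.sum() else 0)
    if nm=="s2":
        hsv=cv2.cvtColor(g["frame"],cv2.COLOR_BGR2HSV).reshape(-1,3); W=cloud(g).reshape(-1,3)*1e3
        m=(abs(hsv[:,0].astype(int)-20)<8)&(hsv[:,1]>110)&(W[:,2]>142)&(W[:,2]<182)&(np.hypot(W[:,0]-588,W[:,1]+58)<20)
        k=W[m][:,:2]; a=-.3315; e=np.array([np.cos(a),np.sin(a)]);n=np.array([-e[1],e[0]])
        E,N=(k-[588.6,-56.2])@e,(k-[588.6,-56.2])@n
        print("key rel tcp E",np.round(np.percentile(E,[1,10,50,90,99]),1),"N",np.round(np.percentile(N,[1,10,50,90,99]),1))
        f=lambda p:(lambda x,y:np.minimum(abs(x-6.5),abs(y+4)))((k-[588.6,-56.2]-p[:2])@np.array([np.cos(p[2]),np.sin(p[2])]),(k-[588.6,-56.2]-p[:2])@np.array([-np.sin(p[2]),np.cos(p[2])]))
        R=least_squares(f,[0,-1,a],loss="soft_l1",f_scale=.3); print("key fit offset",R.x.round(2),np.degrees(R.x[2]),"res",np.median(f(R.x)))
```

```text
scene0 collar [575.1 -51.9] shaft [575.2 -52.6] 213 183
 inner pts 53
   -16 floor n 29 [ 7.64  0.6  -0.01] wall 16 [4.79 0.66]
   -18 floor n 28 [ 7.55  0.59 -0.01] wall 18 [4.93 0.86]
   -20 floor n 29 [ 7.51  0.61 -0.02] wall 16 [5.34 0.78]
   -22 floor n 29 [ 7.42  0.61 -0.05] wall 14 [5.64 0.83]
   -24 floor n 29 [ 7.33  0.62 -0.08] wall 14 [5.99 0.85]
   -26 floor n 29 [ 7.3   0.66 -0.06] wall 13 [6.46 0.72]
s2 collar [575.1 -52.2] shaft [575.4 -52.6] 216 185
 inner pts 54
   -16 floor n 32 [ 7.26  0.71 -0.14] wall 13 [4.57 0.43]
   -18 floor n 32 [ 7.2   0.74 -0.18] wall 14 [4.81 0.61]
   -20 floor n 33 [ 7.16  0.8  -0.22] wall 14 [5.15 0.63]
   -22 floor n 31 [ 7.16  0.79 -0.21] wall 13 [5.48 0.67]
   -24 floor n 30 [ 7.19  0.82 -0.19] wall 11 [5.97 0.52]
   -26 floor n 29 [ 7.24  0.81 -0.2 ] wall 8 [6.38 0.6 ]
key rel tcp E [-5.  -1.8  5.   7.   8.3] N [-6.4 -5.3 -3.8  1.3  2.3]
key fit offset [-0.82 -0.28 -0.25] -14.21373768983129 res 0.5267752223206386
top0 collar [576.2 -53.6] shaft [576.1 -53.3] 39 50
 inner pts 0
   -16 floor n 0 [nan nan  0.] wall 1 [7.23 0.  ]
   -18 floor n 0 [nan nan  0.] wall 1 [7.58 0.  ]
   -20 floor n 0 [nan nan  0.] wall 1 [7.93 0.  ]
   -22 floor n 0 [nan nan  0.] wall 1 [8.27 0.  ]
   -24 floor n 0 [nan nan  0.] wall 1 [8.6 0. ]
   -26 floor n 0 [nan nan  0.] wall 1 [8.92 0.  ]<stdin>:19: RuntimeWarning: Mean of empty slice.
  ret = ret.dtype.type(ret / rcount)
  ret = _var(a, axis=axis, dtype=dtype, out=out, ddof=ddof,
  arrmean = um.true_divide(arrmean, div, out=arrmean,
  ret = ret.dtype.type(ret / rcount)
```

In-camera fit: the slot is at about -18.5° with the shaft at (575.3, -52.6). The key sits about 13.7 mm from the axis at -18°, so it is essentially aligned. I'll nudge it outward 0.3 mm and descend gently.

Request:
send_rows([
  {"offset":[0.03,0,0.4],"turn":0},
  {"offset":[0.03,0,0.8],"turn":0},
  {"offset":[0.03,0,1.1],"turn":0},
  {"offset":[0.03,0,1.1],"turn":0},
])

```text
t: 6.05
eef_pos: [0.588, -0.0587, 0.3575]
ee_rot: [3.141, 0.001, -0.332]
force: [0.2, 0.3, -1.1]
width: 0.0079
```

Request:
send_rows([
  {"offset":[0,0,0.1],"turn":0},
  {"offset":[0,0,0.2],"turn":0},
  {"offset":[0,0,0.3],"turn":0},
  {"offset":[0,0,0.4],"turn":0},
  {"offset":[0,0,0.4],"turn":0},
])

```text
t: 6.55
eef_pos: [0.5884, -0.0581, 0.3541]
ee_rot: [-3.141, -0.0, -0.332]
force: [-1.1, 0.3, -0.1]
width: 0.0077
```

```bash
cat >> h.py <<'E'
def keyfit(g,zlo,zhi,yaw):
    """centre of visible key (scene cam), world mm, given its yaw"""
    hsv=cv2.cvtColor(g["frame"],cv2.COLOR_BGR2HSV).reshape(-1,3); W=cloud(g).reshape(-1,3)*1e3
    m=(abs(hsv[:,0].astype(int)-20)<8)&(hsv[:,1]>110)&(W[:,2]>zlo)&(W[:,2]<zhi)&(np.hypot(W[:,0]-588,W[:,1]+58)<20)
    k=W[m][:,:2]; e=np.array([np.cos(yaw),np.sin(yaw)]);n=np.array([-e[1],e[0]]); E,N=k@e,k@n
    from scipy.optimize import least_squares
    r=lambda p:np.minimum(abs(E-p[0]-6.5),abs(N-p[1]+4))
    p=min((least_squares(r,[np.percentile(E,95)-6.5+i,np.percentile(N,5)+4+j],loss="soft_l1",f_scale=.3) for i in(-1,0,1) for j in(0,1,2)),key=lambda s:s.cost).x
    return (p[0]*e+p[1]*n).round(2),len(k)
E
python3 - <<'E'
from h import *
print(keyfit(load("pics/s2.npz"),142,182,-.3315))
for i in range(3):
    g=grab_frame("scene"); s=get_state(); print(s["t"],s["eef_pos"].round(4),s["force"].round(1),keyfit(g,130,172,-.332))
np.savez("pics/s3.npz",**g)
E
```

```text
(array([587.81, -56.41]), 150)
6.6 [ 0.5884 -0.0581  0.3541] [ 0.9  0.7 -0.5] (array([587.71, -58.34]), 161)
6.65 [ 0.5884 -0.0581  0.3541] [ 0.9  0.6 -0.4] (array([588.22, -58.34]), 161)
6.7 [ 0.5884 -0.0581  0.3541] [ 0.2 -0.5 -1.7] (array([588.  , -58.23]), 159)
```

Request:
send_rows([
  {"offset":[0,0,-0.2],"turn":0},
  {"offset":[0.04,-0.13,-0.2],"turn":0},
  {"offset":[0.04,-0.13,-0.1],"turn":0},
  {"offset":[0.04,-0.13,0],"turn":0},
  {"offset":[0.04,-0.13,0.1],"turn":0},
  {"offset":[0.04,-0.13,0.1],"turn":0},
])

```text
t: 7.3
eef_pos: [0.5891, -0.0571, 0.3529]
ee_rot: [3.141, 0.0, -0.332]
force: [0.6, -0.3, -0.1]
width: 0.0078
```

Request:
send_rows([
  {"offset":[0,0,0.1],"turn":0},
  {"offset":[0,0,0.2],"turn":0},
  {"offset":[0,0,0.2],"turn":0},
])

```text
t: 7.6
eef_pos: [0.5891, -0.0571, 0.351]
ee_rot: [3.141, 0.0, -0.332]
force: [0.2, -0.7, 0.2]
width: 0.0076
```

Run:
```python
from h import *
for i in range(2):
    g=grab_frame("scene"); s=get_state(); print(s["t"],s["eef_pos"].round(4),s["force"].round(1),s["moment"].round(2),keyfit(g,130,168,-.332))
np.savez("pics/s3.npz",**g)
```

```text
7.65 [ 0.5892 -0.0571  0.3511] [-0.9  1.  -0.5] [-0.05  0.01  0.  ] (array([588.36, -57.37]), 136)
7.7 [ 0.5892 -0.0571  0.3511] [-0.4  0.4 -0.8] [-0.04 -0.02 -0.04] (array([588.74, -57.34]), 140)
```

It's about 4 mm below the shaft end with no contact force, so the key is in the slot. Continuing down.

Request:
send_rows([
  {"offset":[0,0,0.15],"turn":0},
  {"offset":[0,0,0.3],"turn":0},
  {"offset":[0,0,0.45],"turn":0},
  {"offset":[0,0,0.6],"turn":0},
  {"offset":[0,0,0.6],"turn":0},
])

```text
t: 8.2
eef_pos: [0.5891, -0.0571, 0.3448]
ee_rot: [3.141, 0.001, -0.332]
force: [0.5, -0.4, -1.4]
width: 0.0072
```

Request:
send_rows([
  {"offset":[0,0,0.2],"turn":0},
  {"offset":[0,0,0.4],"turn":0},
  {"offset":[0,0,0.6],"turn":0},
  {"offset":[0,0,0.8],"turn":0},
  {"offset":[0,0,1.0],"turn":0},
  {"offset":[0,0,1.2],"turn":0},
  {"offset":[0,0,1.2],"turn":0},
])

```text
t: 8.9
eef_pos: [0.5891, -0.0571, 0.3328]
ee_rot: [3.141, 0.001, -0.332]
force: [-0.6, -0.2, -0.4]
width: 0.0077
```

Run:
```python
from h import *
g=grab_frame("scene"); s=get_state(); print(s["t"],s["eef_pos"].round(4),s["force"].round(1),s["moment"].round(2),keyfit(g,128,152,-.332))
cv2.imwrite("pics/s4.png",crop(g,320,250,35,480))
```

```text
8.95 [ 0.5892 -0.0571  0.333 ] [0.  0.1 0.2] [-0.04 -0.    0.01] (array([588.4 , -57.38]), 85)
```

View pics/s4.png

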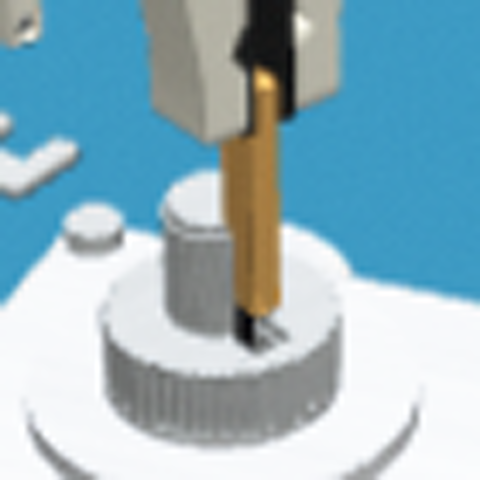

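The view shows the key inside the slot, its foot at about (258,310), directly above the pocket at (262,335). Continuing down in small steps.

Request:
send_rows([
  {"offset":[0,0,0.2],"turn":0},
  {"offset":[0,0,0.4],"turn":0},
  {"offset":[0,0,0.6],"turn":0},
  {"offset":[0,0,0.8],"turn":0},
  {"offset":[0,0,0.9],"turn":0},
  {"offset":[0,0,1.0],"turn":0},
  {"offset":[0,0,1.0],"turn":0},
])

```text
t: 9.65
eef_pos: [0.5892, -0.0571, 0.323]
ee_rot: [3.142, 0.0, -0.332]
force: [0.2, -0.6, -0.2]
width: 0.0078
```

Request:
send_rows([
  {"offset":[0,0,0.1],"turn":0},
  {"offset":[0,0,0.2],"turn":0},
  {"offset":[0,0,0.2],"turn":0},
])

```text
t: 9.95
eef_pos: [0.5891, -0.0571, 0.321]
ee_rot: [3.142, 0.0, -0.332]
force: [-0.3, 1.0, -1.0]
width: 0.008
```

Request:
send_rows([
  {"offset":[0,0,0.1],"turn":0},
  {"offset":[0,0,0.2],"turn":0},
  {"offset":[0,0,0.2],"turn":0},
])

```text
t: 10.25
eef_pos: [0.5891, -0.0571, 0.319]
ee_rot: [3.141, 0.0, -0.332]
force: [0.1, 0.9, -1.1]
width: 0.0074
```

Request:
send_rows([
  {"offset":[0,0,0.1],"turn":0},
  {"offset":[0,0,0.2],"turn":0},
  {"offset":[0,0,0.3],"turn":0},
  {"offset":[0,0,0.3],"turn":0},
])

```text
t: 10.65
eef_pos: [0.5891, -0.0571, 0.316]
ee_rot: [3.141, 0.0, -0.332]
force: [0.2, -0.1, -0.0]
width: 0.0079
```

Request:
send_rows([
  {"offset":[0,0,0.1],"turn":0},
  {"offset":[0,0,0.2],"turn":0},
  {"offset":[0,0,0.3],"turn":0},
  {"offset":[0,0,0.3],"turn":0},
])

```text
t: 11.05
eef_pos: [0.5891, -0.0571, 0.3129]
ee_rot: [3.141, 0.0, -0.332]
force: [-0.5, -0.2, -0.9]
width: 0.0076
```

Request:
send_rows([
  {"offset":[0,0,0.1],"turn":0},
  {"offset":[0,0,0.2],"turn":0},
  {"offset":[0,0,0.3],"turn":0},
  {"offset":[0,0,0.3],"turn":0},
])

```text
t: 11.45
eef_pos: [0.5891, -0.0571, 0.31]
ee_rot: [3.141, 0.0, -0.332]
force: [1.0, 0.3, -0.8]
width: 0.008
```

Request:
send_rows([
  {"offset":[0,0,0.1],"turn":0},
  {"offset":[0,0,0.2],"turn":0},
  {"offset":[0,0,0.3],"turn":0},
  {"offset":[0,0,0.3],"turn":0},
])

```text
t: 11.85
eef_pos: [0.5891, -0.0571, 0.3069]
ee_rot: [3.141, 0.0, -0.332]
force: [0.5, -0.6, -0.8]
width: 0.0077
```

Request:
send_rows([
  {"offset":[0,0,0.05],"turn":0},
  {"offset":[0,0,0.1],"turn":0},
  {"offset":[0,0,0.1],"turn":0},
])

```text
t: 12.15
eef_pos: [0.5892, -0.0571, 0.3061]
ee_rot: [3.142, 0.0, -0.332]
force: [-0.3, 0.0, -1.4]
width: 0.0078
```

Request:
send_rows([
  {"offset":[0,0,0.05],"turn":0},
  {"offset":[0,0,0.1],"turn":0},
  {"offset":[0,0,0.1],"turn":0},
])

```text
t: 12.45
eef_pos: [0.5893, -0.0571, 0.3055]
ee_rot: [-3.141, -0.001, -0.332]
force: [-1.0, -0.1, 2.4]
width: 0.0076
```

Request:
send_rows([
  {"offset":[0,0,0.05],"turn":0},
  {"offset":[0,0,0.05],"turn":0},
])

```text
t: 12.65
eef_pos: [0.5895, -0.0571, 0.3054]
ee_rot: [-3.141, -0.001, -0.332]
force: [-1.3, 0.1, 4.3]
width: 0.0076
```

Request:
send_rows([
  {"offset":[0,0,0.05],"turn":0},
  {"offset":[0,0,0.05],"turn":0},
])

```text
t: 12.85
eef_pos: [0.5896, -0.0571, 0.3054]
ee_rot: [-3.141, -0.002, -0.331]
force: [-1.3, 0.7, 8.8]
width: 0.0078
```

The key has bottomed: it stops firmly at z = 0.3054 against a predicted 0.3055. I'll relieve the press, release and lift.

Request:
send_rows([
  {"offset":[0,0,-0.12],"turn":0},
  {"offset":[0,0,-0.12],"turn":0},
])

```text
t: 13.05
eef_pos: [0.5892, -0.0571, 0.3055]
ee_rot: [-3.141, -0.0, -0.332]
force: [-1.1, 0.3, 1.9]
width: 0.0076
```

Request:
send_rows([
  {"offset":[0,0,0],"turn":0},
  {"offset":[0,0,0],"turn":0},
  {"offset":[0,0,0],"turn":0},
  {"offset":[0,0,-0.5],"turn":0},
  {"offset":[0,0,-1.5],"turn":0},
  {"offset":[0,0,-3],"turn":0},
  {"offset":[0,0,-4.5],"turn":0},
  {"offset":[0,0,-6],"turn":0},
], hand=-0.4)

```text
t: 13.85
eef_pos: [0.5892, -0.0571, 0.367]
ee_rot: [-3.141, -0.001, -0.332]
force: [0.2, -0.3, 0.3]
width: 0.0265
```

Run:
```python
from h import *
g=grab_frame("scene"); s=get_state(); print(s["eef_pos"],s["ee_rot"],s["force"],s["width"])
np.savez("pics/s5.npz",**g); cv2.imwrite("pics/s5.png",crop(g,320,250,35,480))
w=cloud(g)*1e3; hsv=cv2.cvtColor(g["frame"],cv2.COLOR_BGR2HSV)
m=(abs(hsv[...,0].astype(int)-20)<8)&(hsv[...,1]>110)&(np.hypot(w[...,0]-588,w[...,1]+57)<20)
print("key zmax",np.percentile(w[m][:,2],[1,90,99]),m.sum()); sh=np.hypot(w[...,0]-573,w[...,1]+50)<7; print("shaft end z",np.median(w[sh&(w[...,2]>110)&(w[...,2]<130)][:,2]))
print(keyfit(g,126,137,-.332))
```

```text
[ 0.5899306  -0.05711154  0.36975856] [-3.14014819 -0.00445312 -0.33124813] [ 1.45782557 -0.27508475  3.21753701] 0.026154988590395094
key zmax [ 93.28297963 138.49521498 176.62145044] 172
shaft end z 124.79597259902586
(array([588.66, -57.14]), 38)
```

View pics/s5.png

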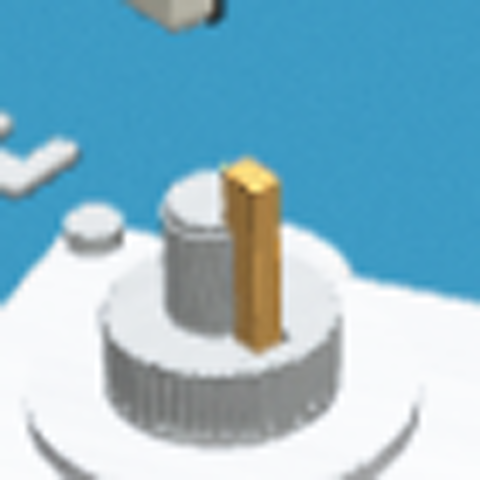

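The view confirms the key is standing home, with its top at (250,170) and z about 138 mm. Next is the gear: two perpendicular grips to centre it.

Request:
send_rows([
  {"offset":[-2.2,-4.1,0],"turn":-8},
  {"offset":[-4.5,-8.2,0],"turn":-16},
  {"offset":[-6.8,-12.4,0],"turn":-24},
  {"offset":[-9,-16.5,0],"turn":-32},
  {"offset":[-11.3,-20.7,0],"turn":-40},
  {"offset":[-13.6,-24.8,0],"turn":-48},
  {"offset":[-15.8,-29,0],"turn":-56},
  {"offset":[-18.1,-33.1,0],"turn":-64},
], hand=1)

```text
t: 14.7
eef_pos: [0.5253, 0.3168, 0.3662]
ee_rot: [3.142, -0.001, 0.791]
force: [0.6, -0.5, 0.8]
width: 0.0842
```

Request:
send_rows([
  {"offset":[0,0,0],"turn":-7},
  {"offset":[0,0,2],"turn":-14},
  {"offset":[0,0,4],"turn":-21},
  {"offset":[0,0,6.5],"turn":-21},
  {"offset":[0,0,9],"turn":-21},
  {"offset":[0,0,11],"turn":-21},
  {"offset":[0,0,11],"turn":-21},
])

```text
t: 15.4
eef_pos: [0.5252, 0.3142, 0.253]
ee_rot: [-3.14, 0.004, 1.151]
force: [-0.1, -0.2, 0.8]
width: 0.0878
```

Run:
```python
from h import *
s=get_state(); print(s["eef_pos"],s["ee_rot"],s["force"],s["width"])
e,y=s["eef_pos"]*1e3,s["ee_rot"][2]; d=np.array([526,315.2])-e[:2]
print("tool x",d@[np.cos(y),np.sin(y)],"tool y",d@[np.sin(y),-np.cos(y)],"down",e[2]-196)
```

```text
[0.52519285 0.31416177 0.25296011] [-3.13972689  0.00432376  1.15114271] [-0.08939236 -0.23119213  0.82392366] 0.08776558466702174
tool x 1.277012828373513 tool y 0.3140874848725555 down 56.96011140153374
```

Request:
send_rows([
  {"offset":[0.1,0,1.2],"turn":0},
  {"offset":[0.1,0,2.4],"turn":0},
  {"offset":[0.1,0,3.6],"turn":0},
  {"offset":[0.1,0,4.6],"turn":0},
  {"offset":[0.1,0,5.4],"turn":0},
  {"offset":[0.1,0,5.4],"turn":0},
  {"offset":[0.1,0,5.4],"turn":0},
])

```text
t: 16.1
eef_pos: [0.5264, 0.3158, 0.2013]
ee_rot: [3.142, 0.0, 1.152]
force: [-0.4, -1.2, 0.3]
width: 0.0874
```

Request:
send_rows([
  {"offset":[0,0,0.25],"turn":0},
  {"offset":[0,0,0.5],"turn":0},
  {"offset":[0,0,0.5],"turn":0},
  {"offset":[0,0,0.5],"turn":0},
  {"offset":[0,0,0.5],"turn":0},
  {"offset":[0,0,0.5],"turn":0},
  {"offset":[0,0,0.5],"turn":0},
], hand=-1, squeeze=12)

```text
t: 16.8
eef_pos: [0.5264, 0.3158, 0.1965]
ee_rot: [3.141, -0.0, 1.152]
force: [0.7, -1.9, 0.9]
width: 0.0581
```

Request:
send_rows([
  {"offset":[0,0,0],"turn":0},
  {"offset":[0,0,0],"turn":0},
  {"offset":[0,0,0],"turn":0},
  {"offset":[0,0,0],"turn":7},
  {"offset":[0,0,0],"turn":15},
  {"offset":[0,0,0],"turn":23},
  {"offset":[0,0,0],"turn":31},
  {"offset":[0,0,0],"turn":39},
], hand=1)

```text
t: 17.6
eef_pos: [0.5263, 0.3158, 0.1963]
ee_rot: [-3.142, 0.0, 0.465]
force: [0.1, 0.9, 1.5]
width: 0.0878
```

Request:
send_rows([
  {"offset":[0,0,0],"turn":8},
  {"offset":[0,0,0],"turn":16},
  {"offset":[0,0,0],"turn":24},
  {"offset":[0,0,0],"turn":32},
  {"offset":[0,0,0],"turn":40},
  {"offset":[0,0,0],"turn":48},
  {"offset":[0,0,0],"turn":51},
  {"offset":[0,0,0],"turn":51},
])

```text
t: 18.4
eef_pos: [0.5263, 0.3158, 0.1963]
ee_rot: [3.142, 0.0, -0.42]
force: [0.3, -1.2, 0.3]
width: 0.0876
```

Run:
```python
from h import *
s=get_state(); print(s["eef_pos"],s["ee_rot"],np.degrees(s["ee_rot"][2]),s["force"],s["width"])
```

```text
[0.52627357 0.31579211 0.19634204] [ 3.14156503e+00  4.53826081e-05 -4.19732413e-01] -24.048895764609544 [ 0.34924829 -1.20818101  0.30539087] 0.08758373329341101
```

Request:
send_rows([
  {"offset":[0,0,0],"turn":0},
  {"offset":[0,0,0],"turn":0},
  {"offset":[0,0,0],"turn":0},
  {"offset":[0,0,0],"turn":0},
  {"offset":[0,0,0],"turn":0},
  {"offset":[0,0,0],"turn":0},
], hand=-1, squeeze=35)

```text
t: 19.0
eef_pos: [0.5264, 0.3159, 0.1964]
ee_rot: [-3.141, -0.0, -0.419]
force: [0.2, 0.2, -0.5]
width: 0.0574
```

Request:
send_rows([
  {"offset":[0,0,-0.5],"turn":0},
  {"offset":[0,0,-1.5],"turn":0},
  {"offset":[0,0,-3.5],"turn":0},
  {"offset":[0,0,-6.5],"turn":0},
  {"offset":[0,0,-10],"turn":0},
  {"offset":[0,0,-13.5],"turn":0},
  {"offset":[0,0,-16],"turn":0},
  {"offset":[0,0,-17],"turn":0},
])

```text
t: 19.8
eef_pos: [0.5264, 0.3158, 0.3697]
ee_rot: [-3.138, -0.001, -0.419]
force: [0.4, 0.9, -7.0]
width: 0.0574
```

Run:
```python
from h import *
s=get_state(); print(s["eef_pos"],s["ee_rot"],np.degrees(s["ee_rot"][2]),s["force"],s["width"])
e,y=s["eef_pos"]*1e3,s["ee_rot"][2]; d=np.array([575.8,-52.6])-e[:2]
print("tool x",d@[np.cos(y),np.sin(y)],"tool y",d@[np.sin(y),-np.cos(y)])
```

```text
[0.52642635 0.31577503 0.36971035] [-3.13766269e+00 -1.45702393e-03 -4.19027161e-01] -24.008487823137607 [ 0.36987917  0.85482314 -7.02363762] 0.057409881319279564
tool x 194.98357043968713 tool y 316.41638574725465
```

Request:
send_rows([
  {"offset":[1.2,2,0],"turn":0},
  {"offset":[3.4,5.5,0],"turn":0},
  {"offset":[5.8,9.4,0],"turn":0},
  {"offset":[8.2,13.3,0],"turn":0},
  {"offset":[10.6,17.2,0],"turn":0},
  {"offset":[13,21.1,0],"turn":0},
  {"offset":[15,24.3,0],"turn":0},
  {"offset":[16.5,26.8,0],"turn":0},
])

```text
t: 20.6
eef_pos: [0.5672, 0.0014, 0.3652]
ee_rot: [3.14, 0.002, -0.421]
force: [1.6, -0.4, -6.1]
width: 0.0574
```

Request:
send_rows([
  {"offset":[1.3,2,0],"turn":-2},
  {"offset":[2.3,3.7,0],"turn":-4},
  {"offset":[2.8,4.5,0],"turn":-5.3},
  {"offset":[3.0,4.84,0],"turn":-5.3},
  {"offset":[3.0,4.84,0],"turn":-5.3},
  {"offset":[3.0,4.84,0],"turn":-5.3},
  {"offset":[3.0,4.84,0],"turn":-5.3},
  {"offset":[3.0,4.84,0],"turn":-5.3},
])

```text
t: 21.4
eef_pos: [0.5756, -0.052, 0.3664]
ee_rot: [-3.141, 0.0, -0.326]
force: [0.4, -0.8, -7.3]
width: 0.0574
```

Run:
```python
from h import *
from scipy.optimize import least_squares
g=grab_frame("scene"); s=get_state(); print(s["eef_pos"],s["ee_rot"],np.degrees(s["ee_rot"][2]),s["force"],s["width"])
np.savez("pics/s6.npz",**g); 
w=cloud(g).reshape(-1,3)*1e3
q=w[(w[:,2]>176)&(w[:,2]<184)&(np.hypot(w[:,0]-576,w[:,1]+53)<50)]
for R in(43,):
    c=least_squares(lambda c:np.hypot(q[:,0]-c[0],q[:,1]-c[1])-R,[576,-53],loss="soft_l1",f_scale=.5).x; print("rim fit",c,len(q))
for zz in range(160,200,4):
    k=w[(abs(w[:,2]-zz)<2)&(np.hypot(w[:,0]-576,w[:,1]+53)<50)]; print(zz,len(k))
cv2.imwrite("pics/s6.png",crop(g,320,220,60,600))
```

```text
[ 0.57566541 -0.05209317  0.36641786] [-3.14148167e+00 -7.63582162e-05 -3.26054526e-01] -18.68154823068719 [-0.23398163  0.41050395 -6.25220101] 0.05755875804335785
rim fit [573.64317434 -51.26816772] 252
160 0
164 0
168 1
172 84
176 110
180 121
184 369
188 98
192 110
196 158
```

View pics/s6.png

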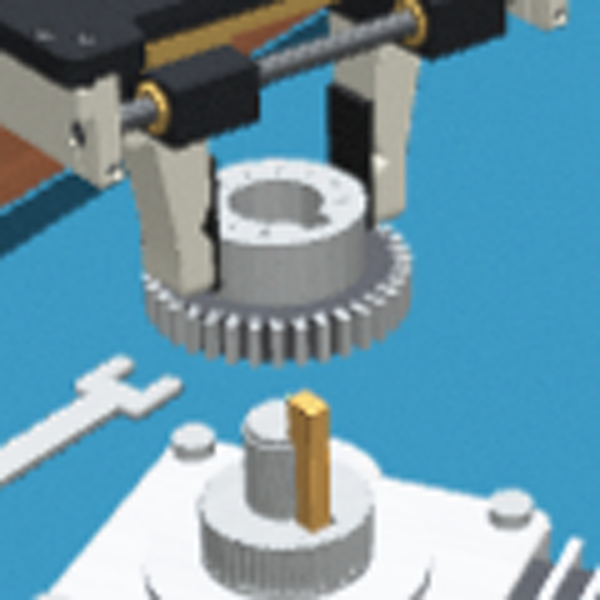

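The view shows the gear held level above the shaft, with the keyway at (318,215) on the same side as the key at (310,405). I'll check the boss centre and keyway angle in this image.

Run:
```python
from h import *
from scipy.optimize import least_squares
g=load("pics/s6.npz"); w=cloud(g)*1e3; W=w.reshape(-1,3)
q=W[(W[:,2]>189)&(W[:,2]<203)&(np.hypot(W[:,0]-576,W[:,1]+53)<31.5)&(np.hypot(W[:,0]-576,W[:,1]+53)>26)]
c=least_squares(lambda c:np.hypot(q[:,0]-c[0],q[:,1]-c[1])-29,[576,-53],loss="soft_l1",f_scale=.4).x; print("boss fit",c,len(q))
top=W[(abs(W[:,2]-206)<4)&(np.hypot(W[:,0]-576,W[:,1]+53)<27)]; print("top z",np.median(top[:,2]))
im=crop(g,326,200,20,600); k=15
def line(P,col):
    p=(proj(g,np.array(P)/1e3)-[306,180]+.5)*k; cv2.polylines(im,[np.int32(p*8)],False,col,1,cv2.LINE_AA,3)
z=206.4; 
for a,col in((-18.7,(0,0,255)),(-24.7,(255,0,0)),(-12.7,(0,255,0))):
    e=np.array([np.cos(np.radians(a)),np.sin(np.radians(a))]);n=np.array([-e[1],e[0]]); C=c
    line([[*(C+r*e+t*n),z] for r,t in((14.3,-5.25),(23,-5.25),(23,5.25),(14.3,5.25))],col)
th=np.linspace(0,6.3,60)
for R in(15.2,29): line([[c[0]+R*np.cos(x),c[1]+R*np.sin(x),z] for x in th],(0,0,255))
cv2.imwrite("pics/m7.png",im)
```

```text
boss fit [574.30711866 -52.29988236] 210
top z 206.97989555791543
```

View pics/m7.png

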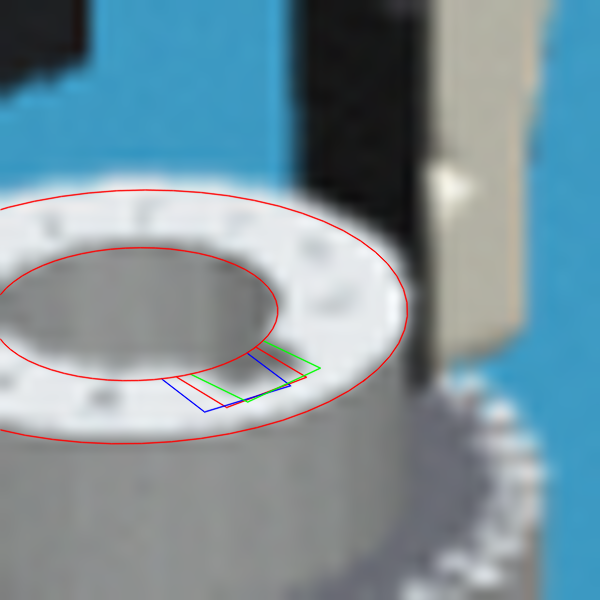

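The keyway agrees with -18.7° to within a few degrees, and the boss sits about 0.5 mm short in x. I'll correct that, descend to just above the key and feel for entry.

Request:
send_rows([
  {"offset":[0.05,0.01,0.5],"turn":0},
  {"offset":[0.05,0.01,1.2],"turn":0},
  {"offset":[0.05,0.01,2.0],"turn":0},
  {"offset":[0.05,0.01,2.6],"turn":0},
  {"offset":[0.05,0.01,2.9],"turn":0},
  {"offset":[0.05,0.01,2.9],"turn":0},
  {"offset":[0.05,0.01,2.9],"turn":0},
])

```text
t: 22.15
eef_pos: [0.5762, -0.0529, 0.3374]
ee_rot: [3.141, -0.0, -0.327]
force: [0.3, 0.6, -6.5]
width: 0.0571
```

Request:
send_rows([
  {"offset":[0,0,0.1],"turn":0},
  {"offset":[0,0,0.2],"turn":0},
  {"offset":[0,0,0.3],"turn":0},
  {"offset":[0,0,0.3],"turn":0},
])

```text
t: 22.55
eef_pos: [0.576, -0.0529, 0.3343]
ee_rot: [-3.142, 0.0, -0.327]
force: [-0.0, -0.4, -6.4]
width: 0.0573
```

Request:
send_rows([
  {"offset":[0,0,0.1],"turn":0},
  {"offset":[0,0,0.2],"turn":0},
  {"offset":[0,0,0.2],"turn":0},
])

```text
t: 22.85
eef_pos: [0.576, -0.0529, 0.3322]
ee_rot: [3.141, 0.0, -0.327]
force: [0.4, 0.5, -6.7]
width: 0.0573
```

Request:
send_rows([
  {"offset":[0,0,0.1],"turn":0},
  {"offset":[0,0,0.2],"turn":0},
  {"offset":[0,0,0.2],"turn":0},
])

```text
t: 23.15
eef_pos: [0.576, -0.0529, 0.3302]
ee_rot: [3.141, 0.0, -0.327]
force: [-0.4, -0.2, -7.0]
width: 0.0572
```

Request:
send_rows([
  {"offset":[0,0,0.1],"turn":0},
  {"offset":[0,0,0.2],"turn":0},
  {"offset":[0,0,0.3],"turn":0},
  {"offset":[0,0,0.3],"turn":0},
])

```text
t: 23.55
eef_pos: [0.576, -0.0529, 0.3271]
ee_rot: [3.141, 0.0, -0.327]
force: [-0.6, -0.8, -5.7]
width: 0.0576
```

Request:
send_rows([
  {"offset":[0,0,0.1],"turn":0},
  {"offset":[0,0,0.2],"turn":0},
  {"offset":[0,0,0.3],"turn":0},
  {"offset":[0,0,0.3],"turn":0},
])

```text
t: 23.95
eef_pos: [0.576, -0.0529, 0.3241]
ee_rot: [3.141, 0.0, -0.327]
force: [0.3, -0.1, -5.9]
width: 0.0573
```

Request:
send_rows([
  {"offset":[0,0,0.1],"turn":0},
  {"offset":[0,0,0.2],"turn":0},
  {"offset":[0,0,0.3],"turn":0},
  {"offset":[0,0,0.3],"turn":0},
])

```text
t: 24.35
eef_pos: [0.576, -0.0529, 0.3212]
ee_rot: [3.141, 0.0, -0.327]
force: [0.3, -0.7, -7.0]
width: 0.0574
```

Request:
send_rows([
  {"offset":[0,0,0.1],"turn":0},
  {"offset":[0,0,0.2],"turn":0},
  {"offset":[0,0,0.2],"turn":0},
])

```text
t: 24.65
eef_pos: [0.576, -0.0529, 0.3192]
ee_rot: [3.141, 0.0, -0.327]
force: [-1.0, 1.0, -6.2]
width: 0.0575
```

Request:
send_rows([
  {"offset":[0,0,0.1],"turn":0},
  {"offset":[0,0,0.2],"turn":0},
  {"offset":[0,0,0.2],"turn":0},
])

```text
t: 24.95
eef_pos: [0.576, -0.0529, 0.3172]
ee_rot: [3.142, 0.0, -0.327]
force: [0.1, 0.1, -6.5]
width: 0.0572
```

Request:
send_rows([
  {"offset":[0,0,0.1],"turn":0},
  {"offset":[0,0,0.2],"turn":0},
  {"offset":[0,0,0.2],"turn":0},
])

```text
t: 25.25
eef_pos: [0.576, -0.0529, 0.3152]
ee_rot: [3.141, 0.0, -0.327]
force: [0.8, -0.4, -7.2]
width: 0.057
```

Request:
send_rows([
  {"offset":[0,0,0.1],"turn":0},
  {"offset":[0,0,0.2],"turn":0},
  {"offset":[0,0,0.3],"turn":0},
  {"offset":[0,0,0.4],"turn":0},
  {"offset":[0,0,0.5],"turn":0},
  {"offset":[0,0,0.5],"turn":0},
])

```text
t: 25.85
eef_pos: [0.576, -0.0529, 0.3102]
ee_rot: [3.141, 0.0, -0.327]
force: [-0.3, -0.3, -7.0]
width: 0.0574
```

Request:
send_rows([
  {"offset":[0,0,0.1],"turn":0},
  {"offset":[0,0,0.2],"turn":0},
  {"offset":[0,0,0.3],"turn":0},
  {"offset":[0,0,0.4],"turn":0},
  {"offset":[0,0,0.5],"turn":0},
  {"offset":[0,0,0.5],"turn":0},
])

```text
t: 26.45
eef_pos: [0.5761, -0.0529, 0.3052]
ee_rot: [3.141, 0.0, -0.327]
force: [0.1, -0.1, -6.5]
width: 0.0575
```

Request:
send_rows([
  {"offset":[0,0,0.1],"turn":0},
  {"offset":[0,0,0.2],"turn":0},
  {"offset":[0,0,0.3],"turn":0},
  {"offset":[0,0,0.4],"turn":0},
  {"offset":[0,0,0.5],"turn":0},
  {"offset":[0,0,0.5],"turn":0},
])

```text
t: 27.05
eef_pos: [0.576, -0.0529, 0.3002]
ee_rot: [3.141, 0.0, -0.327]
force: [-0.1, -0.2, -6.6]
width: 0.0571
```

Request:
send_rows([
  {"offset":[0,0,0.1],"turn":0},
  {"offset":[0,0,0.2],"turn":0},
  {"offset":[0,0,0.3],"turn":0},
  {"offset":[0,0,0.4],"turn":0},
  {"offset":[0,0,0.5],"turn":0},
  {"offset":[0,0,0.5],"turn":0},
])

```text
t: 27.65
eef_pos: [0.576, -0.0529, 0.2952]
ee_rot: [3.141, 0.0, -0.327]
force: [0.3, 0.3, -6.8]
width: 0.0574
```

Request:
send_rows([
  {"offset":[0,0,0.1],"turn":0},
  {"offset":[0,0,0.2],"turn":0},
  {"offset":[0,0,0.3],"turn":0},
  {"offset":[0,0,0.4],"turn":0},
  {"offset":[0,0,0.5],"turn":0},
  {"offset":[0,0,0.5],"turn":0},
])

```text
t: 28.25
eef_pos: [0.576, -0.0529, 0.2902]
ee_rot: [3.141, 0.0, -0.327]
force: [-0.3, -0.4, -6.2]
width: 0.0578
```

Request:
send_rows([
  {"offset":[0,0,0.05],"turn":0},
  {"offset":[0,0,0.1],"turn":0},
  {"offset":[0,0,0.1],"turn":0},
])

```text
t: 28.55
eef_pos: [0.5761, -0.0529, 0.2893]
ee_rot: [-3.142, 0.0, -0.327]
force: [-1.1, -0.1, -7.1]
width: 0.0574
```

Request:
send_rows([
  {"offset":[0,0,0.05],"turn":0},
  {"offset":[0,0,0.1],"turn":0},
  {"offset":[0,0,0.1],"turn":0},
])

```text
t: 28.85
eef_pos: [0.5761, -0.0529, 0.2884]
ee_rot: [-3.142, -0.0, -0.327]
force: [-0.8, -0.6, -6.3]
width: 0.0574
```

Request:
send_rows([
  {"offset":[0,0,0.05],"turn":0},
  {"offset":[0,0,0.05],"turn":0},
])

```text
t: 29.05
eef_pos: [0.5761, -0.0529, 0.2884]
ee_rot: [-3.142, -0.0, -0.326]
force: [-1.8, 0.9, -0.7]
width: 0.0571
```

Request:
send_rows([
  {"offset":[0,0,0.05],"turn":0},
  {"offset":[0,0,0.05],"turn":0},
])

```text
t: 29.25
eef_pos: [0.5761, -0.0529, 0.2884]
ee_rot: [-3.141, -0.001, -0.326]
force: [-4.6, 1.9, 5.2]
width: 0.0577
```

Request:
send_rows([
  {"offset":[0,0,0.03],"turn":0},
  {"offset":[0,0,0.03],"turn":0},
])

```text
t: 29.45
eef_pos: [0.5761, -0.0529, 0.2883]
ee_rot: [-3.141, -0.001, -0.326]
force: [-5.6, 2.4, 7.4]
width: 0.0574
```

It's seated: a firm stop at 0.2884, exactly the predicted height. Relieve, release and lift.

Request:
send_rows([
  {"offset":[0,0,-0.12],"turn":0},
  {"offset":[0,0,-0.12],"turn":0},
])

```text
t: 29.65
eef_pos: [0.5762, -0.0528, 0.2884]
ee_rot: [-3.141, -0.0, -0.327]
force: [-2.0, 1.2, -0.9]
width: 0.0572
```

Request:
send_rows([
  {"offset":[0,0,0],"turn":0},
  {"offset":[0,0,0],"turn":0},
  {"offset":[0,0,0],"turn":0},
  {"offset":[0,0,0],"turn":0},
  {"offset":[0,0,-0.5],"turn":0},
  {"offset":[0,0,-2],"turn":0},
  {"offset":[0,0,-4],"turn":0},
  {"offset":[0,0,-6],"turn":0},
], hand=1)

```text
t: 30.45
eef_pos: [0.5761, -0.0529, 0.3492]
ee_rot: [3.141, 0.0, -0.327]
force: [0.5, 0.6, 0.0]
width: 0.0878
```

Request:
send_rows([
  {"offset":[0,0,-2],"turn":0},
  {"offset":[0,0,-4],"turn":0},
  {"offset":[0,0,-6],"turn":0},
  {"offset":[0,0,-8],"turn":0},
  {"offset":[0,0,-9],"turn":0},
  {"offset":[0,0,-9],"turn":0},
  {"offset":[0,0,-9],"turn":0},
])

```text
t: 31.15
eef_pos: [0.5758, -0.0528, 0.4376]
ee_rot: [-3.142, 0.001, -0.327]
force: [-0.3, -0.2, 0.5]
width: 0.0876
```

Run:
```python
from h import *
g=grab_frame("scene"); s=get_state(); print(s["eef_pos"],s["force"],s["width"],s["qd"].round(3))
w=cloud(g)*1e3; r=np.hypot(w[...,0]-575.5,w[...,1]+52.6); z=w[...,2]
hsv=cv2.cvtColor(g["frame"],cv2.COLOR_BGR2HSV); br=(abs(hsv[...,0].astype(int)-20)<8)&(hsv[...,1]>110)
print("key top",np.percentile(z[br&(r<25)&(z<145)],[50,95,99]))
m=(r>18)&(r<27)&(z>120)&(z<135)&~br; A=np.c_[w[m][:,:2]-[575.5,-52.6],np.ones(m.sum())]; print("boss plane",np.linalg.lstsq(A,z[m],rcond=None)[0],m.sum())
m=(r>32)&(r<41)&(z>98)&(z<112); A=np.c_[w[m][:,:2]-[575.5,-52.6],np.ones(m.sum())]; print("rim plane",np.linalg.lstsq(A,z[m],rcond=None)[0],m.sum())
cv2.imwrite("pics/s8.png",crop(g,320,250,60,600))
```

```text
[ 0.57581939 -0.05286403  0.43715103] [-0.92742418  0.15356484 -0.85078017] 0.0873983796733551 [-0.     0.006 -0.005 -0.    -0.    -0.001]
key top [137.17021524 139.70924117 140.13033046]
boss plane [5.41148946e-04 7.89143815e-03 1.29159135e+02] 242
rim plane [-3.22490654e-02  3.83930188e-02  1.07013110e+02] 339
```

View pics/s8.png

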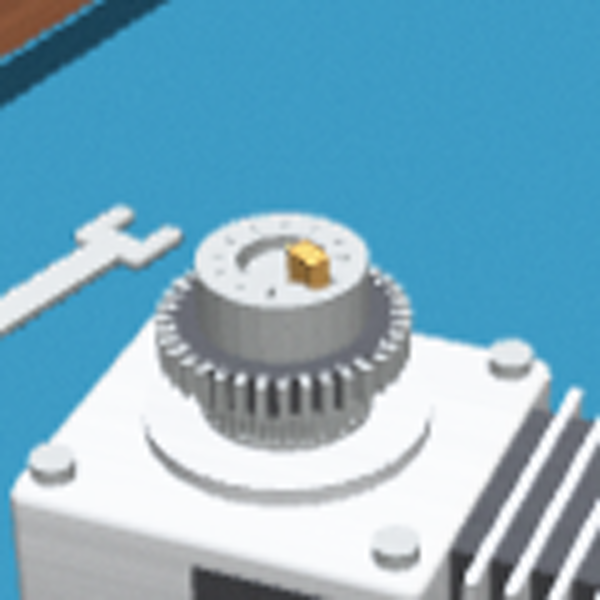

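The view shows the gear flat on the collar with its boss upward, and the key at (308,262) proud of it by about 10 mm. I'll hand in.

```bash
python3 -c "
from station import *
print(job_done())"
```

```text
the job is handed in; nothing more can be done
None
```

The key is fully down in the crankshaft's slot and pocket, and the gear sits home on the collar, boss upward, with its keyway over the key. Both were released before I handed in at about 31 s.

- **Key:** it slid down with no measurable contact until a firm stop at 0.3054 m (predicted 0.3055). I pressed it to about 9 N and then let go.
- **Gear:** after two perpendicular grips to centre it, it went on without contact until a firm stop at 0.2884 m (predicted 0.2884), pressed to roughly 14 N above its own weight.
- **Last checks:** the boss top reads level to better than 0.5° at 129 mm (nominal 128). The key top reads about 139–140 mm (nominal 138), so it stands about 10 mm proud of the gear, as it should when home. The gripper was open and about 12 cm clear.
- **Disagreements:** the camera heights read about 1–2 mm high, within the calibration error. A rough fit to the rim's upper face gave 107 mm and a few degrees of tilt. I put that down to stray tooth and wall points in the fit, because the boss face and the picture show the gear flat.
- **Bystanders:** I did not touch the pin, wrench, spray can or bearing. I did not re-measure their positions at the end.

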